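# Copy the cabinet's splay angle with a pivoting bar

## Robot

A 7-joint arm with a two-finger parallel gripper is mounted at the origin on the work surface. World frame = base frame: x ahead of the robot, y to its left, z up, the work surface at z = 0. Lengths are in m, angles in rad, forces in N, time in s.
With the tool pointing down it reaches from about 0.4 to 0.85 m from the base axis. Payload 4.5 kg.
Tool frame: the origin (TCP) lies where the fingers leave the gripper's body, on its centre line; the fingertips stand 64 mm ahead of it and the grasp point (between the pads) lies 45 mm ahead of it; z points along the fingers, y is the direction in which the jaws open and shut (so a half turn about z gives the same grasp; the last joint's range is limited). The gripper opens to 88 mm and grips with 3 to 60 N. Pads are 18 mm wide; open, the fingers measure 123 mm over their backs; the gripper's body (75 mm by 187 mm) begins 45 mm behind the grasp point.
Start: joints at [-1.189, 0.689, -0.195, 1.565, 0.157, 0.902, -0.215], TCP at [0.213, 0.588, 0.303] pointing down, gripper open.
Joint ranges: [-3.01, 3.01], [-0.46, 2.08], [-1.47, 1.51], [0.13, 2.56], [-1, 4.14], [0.04, 2.09], [-2.66, 2.66]. Speed limits (rad/s): [2.57, 2.57, 3.14, 3.14, 3.14, 3.14, 3.14].

## Interface

Orientations are given as a unit quaternion [x, y, z, w].
In Python, from plant import monitor, snapshot, workorder, finder gives the robot as it stands.
- The arm moves only by the tool carry_out, never from a script. Its argument "motion" is one flat list of numbers, 6 for each row, row after row: the shift along the tool's x, y, z in cm, then the turn, a rotation vector about the tool's x, y, z in rad. In form: [x, y, z, rx, ry, rz, x, y, z, rx, ry, rz, ...]. A call has 1 to 8 rows; each row shifts and turns the commanded pose from where the row before left it, along the tool's axes as they then stand; what a row does not reach is not made up. A row lasts 1/8 s, in which the tool goes at most 62.5 mm and 10.7 degrees, less where a joint would pass 70% of its speed; a pose out of reach is approached as far as the arm can. A call with a gripper value outside its range is refused whole. "hand" is the finger opening in cm, from 0 to 8.81, set as the call begins (left out, the last holds). The fingers move at their own pace and stop on an object; "grip_force" is the grip in N (left out, the last holds). Time passes only in rows, so rows that do not move let the fingers close. It gives the time, the measured TCP pose, the force and the opening at its end, in the units of the state.
- monitor.get_state(): the state, without advancing time (a new reading comes with each control period).
- snapshot(name): name is "scene" or "top" or "wrist"; returns a dict with "frame" (384x512x3 uint8, red, green, blue), "range_z" (384x512 float32, m along the optical axis (not along the pixel's ray), 0 where there is no reading), "fx", "fy", "cx", "cy" (pixels), "D" ([k1, k2, p1, p2, k3] as OpenCV has them; the pictures are not rectified), "rvec" (rotation vector, rad) and "tvec" (3), from world to camera coordinates, as OpenCV has them; the wrist camera has in their place "hand_eye" (4x4, takes a point from camera to tool coordinates, whose origin is the TCP and whose axes are the flange's). Camera axes: x right, y down, z forward; pixel columns grow to the right and rows downward; lengths in m; the calibration is good to about 2 mm. A picture is of the moment at which its call begins: read the wrist's pose just before it.
- workorder.finish_job(): hands the job in, once; it reports no verdict.
Trained networks look in a picture, given as the dict that the camera call returned (one of the last four; its "shot" number tells which), for a name from the list of things; names that differ only in an ending like _2 or _b are one class to them, and where a whole thing is asked for, a point or a joint stands for the part that bears it (a point fixed in the world has none). Each returns a list of dicts, best first, with "p" (0 to 1); they miss things now and then, are a little off and sometimes report something else, mostly with a low value. They report only what shows in the picture. A call takes as long as a camera call. They do not tell look-alikes from the thing itself.
- finder.masks_of(picture, thing): "pixels" (384x512 bool, what is visible of it) and "extent" ([left, top, right, bottom] in pixels, round what is visible of it).
The state is a dict: "clock": time; "q": joint angles; "qd": joint speeds; "joint_torque": joint torques, N m; "tool_pos": TCP position; "eef_rot": TCP orientation; "contact_force": force on the tool from outside, world axes, zero at the start; "moment": the same for the moment, N m; "opening": opening from 0.0 (shut) to 1.0 (fully open).
Only numpy, scipy, OpenCV 4.12 (cv2) and the standard library are available. Lean on these libraries where they do the work, as an engineer would, in place of code of your own. Each camera call takes 0.05 s, during which the arm holds its last target. There are 200 camera calls.

## Task

Swing the aluminium bar of the angle jig towards the robot until its left half lies flat against the face of the sage-green cabinet corner, then press the red lever fully down to lock the bar at that angle. With the bar locked, push the light-blue wooden block so that one of its long faces lies flush along the robot-facing side of the bar's other, right half, clear of the pivot. Leave the bar on its angle, and leave the bottle, the screwdriver and the tin where they are.

Things in the scene. Friction and masses are not known exactly. Their poses are not given: they have to be found in the camera images.
- jig: angle jig screwed to the bench; origin on the bench under the bar's pivot; x away from the robot (within 0.2 rad), y left, z up. A grey arm (z 76 to 88 mm) comes over the pivot from a post 98 mm along x, -42 mm along y (foot 52 x 52 mm). A grey yoke, 33 mm wide, z 46 to 88 mm, runs from the pivot 73 mm along -x and holds the red lever.
- bar (a joint): angle (rad) of the bar about the vertical pivot, in the jig: at 0 it lies along the jig's y axis; positive is anticlockwise from above (left half towards the robot). Range -0.6 to 0.6; starts at -0.38 to -0.2, left half away from the robot. Unlocked it turns with about 1 N at 120 mm from the pivot and stays where left; locked it withstands about 5 N there.
- bar_pivot (a point): point on the pivot axis at half the bar's height (z 22 mm); its axes turn with the bar: y along the bar towards its left half, x out of the bar's far face, z up. The straight double-ended aluminium bar is 24 mm wide (x), 380 mm long (y, 190 mm either side of the pivot), from z 4 to 40 mm. Above its middle sits a dark brake disc, 90 mm across, z 46 to 66 mm.
- sample_face (a point): middle of the bar-side face of the fixed sage-green and white cabinet corner (70 mm deep, 120 long, 70 high), z 35 mm, 145 mm from the pivot along the face. y runs along the face away from the pivot, x out of the face towards the bar. It stands on the robot's side of the bar's left half, turned 0 to 0.3 rad in the jig. The bar stops flat on it when their y axes are parallel.
- lock (a joint): red lock lever: 0 = fully raised (0.9 rad above level, bar free), 0.9 = fully down (level, bar locked). A cam stiffens it from about 0.2 on, passes its centre at 0.7, and it rests on its stop at 0.9; it needs a few newtons at the paddle (under 12 N) and stays where it is left. Starts at 0 to 0.15.
- lock_hinge (a point): hinge of the red lever, 63 mm from the bar's pivot on the robot's side (jig -x), 56 mm above the bench. The hinge axis is level, along the jig's y.
- lock_tip (a point): middle of the paddle at the end of the red lever (paddle 22 mm along the lever, 30 mm wide, 12 mm thick), 80 mm from the hinge towards the robot (jig -x). Pressed down from above it goes round the hinge to level, 56 mm above the bench.
- block_centre (a point): centre (20 mm up) of the loose light-blue wooden block, 50 mm (x) by 130 mm (y) by 40 mm high, 0.15 to 0.31 kg, lying flat on the bench on the robot's side of the bar's right half. Its y axis is its length. Pushing it on to the bar presses the bar's left half on to the cabinet corner.
- glue: yellow bottle with red cap, 60 mm across, 150 mm high, standing; origin under its base. Bystander.
- screwdriver: red-handled screwdriver, 190 mm long, lying; origin under its middle. Bystander.
- tin: blue tin, 76 mm across, 80 mm high, standing; origin under its base. Bystander.
Mind the look-alikes: they are no part of the job. What is meant by the part that bears block_centre is not black or orange, and is the smaller of those in its own colour.

How it is judged:
On the way, in this order (a step that is already met when the one before it is completed fails the run):
1. the bar lies flat against the face of the cabinet corner (within 2 degrees) (angle between the y axis of bar_pivot and the y axis of sample_face, either way round below 0.035 rad), for 0.2 s.
2. the red lever is down over its centre with the bar still on the angle (value of joint lock above 0.82 rad and angle between the y axis of bar_pivot and the y axis of sample_face, either way round below 0.045 rad), for 0.2 s.
At the end, for the whole second after the job is handed in: Bar within 2.6 degrees of the cabinet face; red lever down past centre (0.82 rad or more); blue block flat on the bench, long face along the robot's side of the bar's right half within 2.9 degrees and 5 mm, its centre 60 to 180 mm from the pivot along the bar; bar at rest (all of step 2 and angle between the y axis of block_centre and the y axis of bar_pivot, either way round below 0.05 rad and x of block_centre in the frame of bar_pivot between -0.042 and -0.032 m and y of block_centre in the frame of bar_pivot between -0.18 and -0.06 m and angle between block_centre's own z axis and vertical below 0.1 rad and height (world z) of block_centre below 0.026 m and velocity of joint bar between -0.05 and 0.05 rad/s); the robot touches nothing.
It fails at once if the bottle, the screwdriver or the tin is moved more than 30 mm (distance of any of glue, screwdriver, tin from where it was at the start of the episode above 0.03 m).
It also fails if it takes over 59 s, if anything falls off the work surface, if the arm or the gripper's body presses on something with over 40 N, if the wrist force passes 120 N, or if a joint passes its speed limit or range.

## Working session

There is one attempt and no reset: what is moved stays moved. The work goes in short steps, Python scripts to look and compute and a tool call to move; the robot and the scene stay as the last step left them, time stands still between calls to the robot, and variables do not carry over. Pictures are saved under pics/ and viewed, about 8 in all and at most 12, crops included, and the job is handed in when it is done.

Besides the shell and the picture viewer there is one more tool, called after "Request:" in YAML: its name, and indented under it one key for each argument. carry_out: Moves the arm, as the interface text tells. Its arguments: {"type":"object","properties":{"motion":{"type":"array"},"hand":{"type":"number"},"grip_force":{"type":"number"}},"required":["motion"]}

```bash
ls; mkdir -p pics
cat > h.py <<'E'
import numpy as np, cv2, pickle
from scipy.spatial.transform import Rotation as R
from plant import monitor, snapshot, workorder, finder
def pts(p):
    """world xyz for every pixel (384,512,3); nan if no range"""
    K=np.array([[p['fx'],0,p['cx']],[0,p['fy'],p['cy']],[0,0,1.]])
    v,u=np.mgrid[:384,:512]
    n=cv2.undistortPoints(np.stack([u,v],-1).reshape(-1,1,2).astype(float),K,np.array(p['D'],float)).reshape(384,512,2)
    z=p['range_z'].astype(float); z=np.where(z>0,z,np.nan)
    c=np.dstack([n*z[...,None],z])
    if 'hand_eye' in p:
        s=p['state']; H=np.array(p['hand_eye']); c=c@H[:3,:3].T+H[:3,3]
        return c@R.from_quat(s['eef_rot']).as_matrix().T+np.array(s['tool_pos'])
    Rm=cv2.Rodrigues(np.array(p['rvec'],float))[0]
    return (c-np.array(p['tvec']).ravel())@Rm
def snap(n):
    s=monitor.get_state(); p=snapshot(n); p['state']=s; return p
def save(p,f,box=None,k=1):
    im=p['frame'][...,::-1]
    if box: l,t,r,b=box; im=im[t:b,l:r]
    cv2.imwrite('pics/'+f,cv2.resize(im,None,fx=k,fy=k,interpolation=cv2.INTER_CUBIC))
E
python3 - <<'E'
from h import *
s=monitor.get_state(); print({k:np.round(v,3) for k,v in s.items()})
a=snap('scene'); b=snap('top')
cv2.imwrite('pics/a.png',np.vstack([a['frame'],b['frame']])[...,::-1][:, :] if 0 else cv2.resize(np.hstack([a['frame'],b['frame']])[...,::-1],(800,300)))
save(b,'top.png',k=1.5)
X=pts(b)
for n in ['bar','sample_face','lock','block_centre','glue','screwdriver','tin','jig']:
    for d in finder.masks_of(b,n)[:4]:
        m=d['pixels']; q=X[m]; print(n,round(d['p'],2),np.round(d['extent']),np.round(np.nanmedian(q,0),3),np.round(np.nanmin(q,0),3),np.round(np.nanmax(q,0),3))
E
```

```text
pics
{'clock': np.float64(0.0), 'q': array([-1.189,  0.69 , -0.195,  1.566,  0.157,  0.903, -0.215]), 'qd': array([ 0.001, -0.002,  0.001, -0.   , -0.002, -0.   ,  0.001]), 'joint_torque': array([-0.0000e+00, -5.2758e+01, -1.2670e+00, -1.5343e+01, -5.3000e-02,
        6.0000e-03,  0.0000e+00]), 'tool_pos': array([0.213, 0.587, 0.302]), 'eef_rot': array([ 0.173,  0.985, -0.001, -0.   ]), 'contact_force': array([ 0.374, -1.185, -0.455]), 'moment': array([ 0.015, -0.011, -0.016]), 'opening': np.float64(1.0)}
bar 0.9 [190. 163. 303. 225.] [0.575 0.056 0.042] [ 0.487 -0.123 -0.002] [0.666 0.222 0.086]
sample_face 0.96 [173. 194. 215. 222.] [0.538 0.192 0.061] [ 0.497  0.134 -0.005] [0.582 0.271 0.079]
lock 0.7 [230. 210. 247. 236.] [0.483 0.064 0.1  ] [ 0.451  0.049 -0.009] [0.529 0.083 0.13 ]
block_centre 0.87 [262. 232. 307. 261.] [ 0.422 -0.064  0.04 ] [ 0.384 -0.133 -0.001] [0.462 0.001 0.048]
block_centre 0.78 [324. 273. 348. 326.] [ 0.267 -0.224  0.04 ] [ 0.191 -0.266 -0.007] [ 0.336 -0.192  0.05 ]
block_centre 0.74 [161. 261. 222. 303.] [0.314 0.197 0.054] [ 0.25   0.107 -0.003] [0.375 0.288 0.062]
block_centre 0.68 [263.  97. 326. 136.] [ 0.804 -0.096  0.054] [ 0.75  -0.19   0.004] [ 0.86  -0.006  0.066]
glue 0.6 [114. 226. 144. 248.] [0.439 0.366 0.103] [ 0.41   0.348 -0.001] [0.469 0.422 0.155]
screwdriver 0.8 [357. 143. 380. 204.] [ 0.615 -0.326  0.022] [ 0.564 -0.349 -0.005] [ 0.742 -0.296  0.033]
screwdriver 0.18 [187. 158. 305. 237.] [0.58  0.041 0.063] [ 0.451 -0.123 -0.004] [0.693 0.22  0.13 ]
tin 0.86 [363. 234. 396. 254.] [ 0.426 -0.34   0.079] [ 0.389 -0.4   -0.003] [ 0.461 -0.311  0.09 ]
jig 0.64 [188. 155. 302. 239.] [0.579 0.041 0.063] [ 0.454 -0.123 -0.004] [0.693 0.221 0.13 ]
```

View pics/top.png

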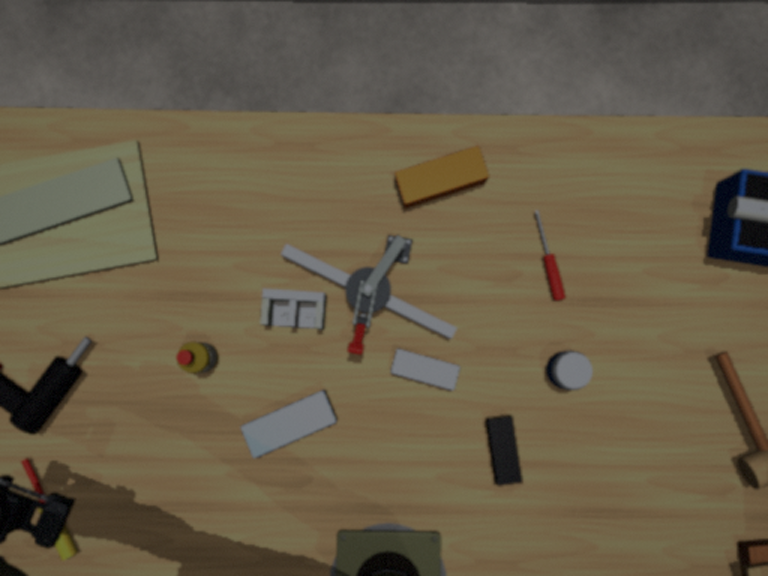

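View pics/a.png

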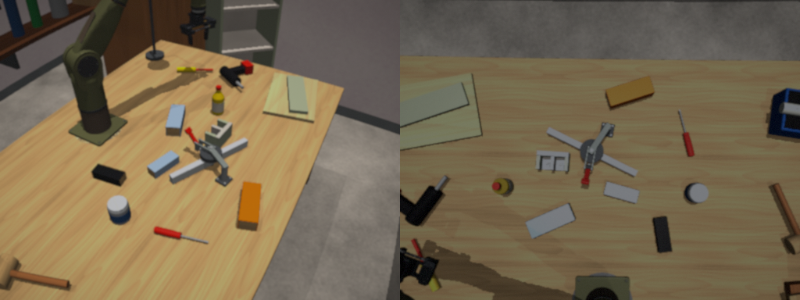

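The top view (768 px wide) shows the bar running from (285,250) to (455,335), with its pivot at (367,292). The red lever paddle is at (357,345) and the cabinet corner is at (293,308).

Candidates for the block:
- small light-blue block at (425,370)
- larger light-blue block at (288,423)
- black block at (503,450)
- orange block at (440,177)

I choose the small light-blue one at (425,370).

Run:
```python
from h import *
b=snap('top'); X=pts(b); save(b,'crop.png',(165,145,325,275),4)
def rect(q):
    (c,w,a)=cv2.minAreaRect((q[:,:2]*1000).astype(np.float32)); return np.round(c,1),np.round(w,1),round(a,2)
def top(n,lo,hi,i=0):
    m=finder.masks_of(b,n)[i]['pixels']; q=X[m]; q=q[(q[:,2]>lo)&(q[:,2]<hi)]; return q
def pca(q):
    c=q[:,:2].mean(0);u,s,v=np.linalg.svd(q[:,:2]-c,full_matrices=False); d=v[0]; d=d*np.sign(d[1]); return np.round(c,4),'angle from +y (ccw)',round(float(np.arctan2(-d[0],d[1])),3)
q=top('block_centre',.03,.05); print('block',len(q),rect(q),pca(q))
q=top('bar',.03,.045); print('bar',len(q),rect(q),pca(q))
q=top('sample_face',.06,.085); print('samp',len(q),rect(q),pca(q))
q=top('jig',.055,.0725); q=q[np.hypot(*(q[:,:2]-np.median(q[:,:2],0)).T)<.06]; print('disc',len(q),rect(q), cv2.minEnclosingCircle((q[:,:2]*1000).astype(np.float32)))
q=top('jig',.075,.095); print('arm',len(q),rect(q),pca(q))
q=top('lock',.03,.14); print('lever',len(q),rect(q),pca(q)); i=q[:,0].argsort(); print(np.round(q[i][::8],3))
```

```text
block 711 (array([422.3, -66.3]), array([129.4,  48.8]), 74.65) (array([ 0.422, -0.066]), 'angle from +y (ccw)', -0.271)
bar 715 (array([576.6,  48.8]), array([379.6,  24. ]), 64.44) (array([0.5767, 0.0499]), 'angle from +y (ccw)', -0.446)
samp 526 (array([537.3, 195.1]), array([119.8,  70.1]), 86.95) (array([0.5443, 0.1932]), 'angle from +y (ccw)', -0.032)
disc 528 (array([571.7,  53.7]), array([ 88.2, 101.6]), 45.36) ((564.926513671875, 49.885250091552734), 56.340370178222656)
arm 509 (array([588.7,  43.2]), array([ 61.6, 209.6]), 66.71) (array([0.5943, 0.0302]), 'angle from +y (ccw)', 1.132)
lever 197 (array([489.9,  63.5]), array([29.4, 79.3]), 80.26) (array([0.4842, 0.0643]), 'angle from +y (ccw)', 1.408)
[[0.449 0.058 0.121]
 [0.454 0.08  0.12 ]
 [0.454 0.058 0.125]
 [0.457 0.066 0.126]
 [0.46  0.075 0.126]
 [0.462 0.083 0.123]
 [0.463 0.061 0.125]
 [0.465 0.067 0.119]
 [0.468 0.072 0.12 ]
 [0.471 0.081 0.114]
 [0.474 0.073 0.112]
 [0.477 0.067 0.102]
 [0.48  0.062 0.099]
 [0.483 0.059 0.098]
 [0.489 0.071 0.095]
 [0.492 0.062 0.089]
 [0.495 0.063 0.085]
 [0.498 0.057 0.079]
 [0.504 0.06  0.08 ]
 [0.507 0.066 0.074]
 [0.51  0.061 0.065]
 [0.513 0.061 0.063]
 [0.519 0.058 0.068]
 [0.522 0.064 0.06 ]
 [0.526 0.055 0.055]]
```

View pics/crop.png

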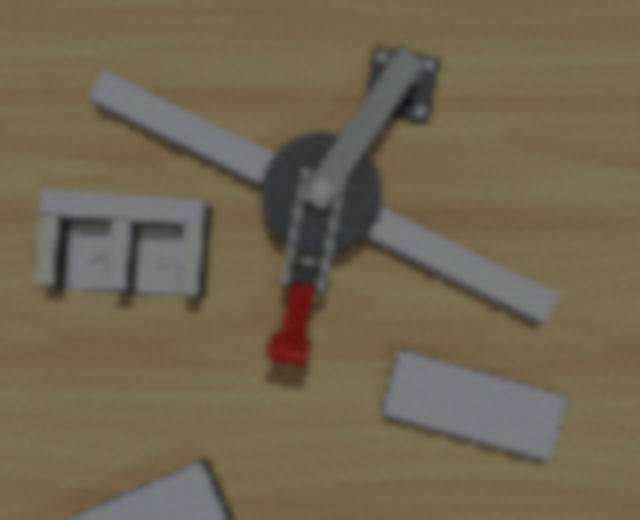

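The crop confirms the choice: the small light-blue block is at (475,405), clear of the bar. The fits agree with each other:

| Item | Value |
|---|---|
| Pivot | (0.577, 0.049) |
| Bar yaw | -0.446 |
| Face yaw | -0.053 |
| Jig yaw | about -0.16 |

Next I move the closed fingers behind the bar's left half.

Request:
carry_out:
  motion: [-4.8, -2, 0, 0, 0, 0, -4.8, -2, 0, 0, 0, 0, -4.8, -2, 0, 0, 0, 0, -4.8, -2, 0, 0, 0, 0, -4.8, -2, 0, 0, 0, 0, -4.8, -2, 0, 0, 0, 0, -4.8, -2, 0, 0, 0, 0, -4.8, -2, 0, 0, 0, 0]
  hand: 0
  grip_force: 10

```text
clock: 1.85
tool_pos: [0.5207, 0.3051, 0.3029]
eef_rot: [0.173, 0.985, 0.0, 0.0]
contact_force: [0.3, 0.5, 0.2]
opening: 0.116
```

```bash
cat > go.py <<'E'
import sys; from h import *
# fingertip target x y z, yaw a (tool y from world +y, ccw) -> total tool-frame shift cm (before turning) and turn
s=monitor.get_state(); M=R.from_quat(s['eef_rot']); p=np.array(s['tool_pos'])
tip=p+M.apply([0,0,.064]); d=M.as_matrix()[:,1]; a=np.arctan2(-d[0],d[1])
print('t',round(s['clock'],2),'tip',np.round(tip,4),'yaw',round(a,3),'F',np.round(s['contact_force'],1),'open',round(s['opening'],2))
for t in sys.argv[1:]:
    *x,y=map(float,t.split(',')); w=R.from_euler('z',y)*R.from_quat([0,1,0,0])
    print('shift cm',np.round(100*M.inv().apply(np.array(x)-tip),2),'turn',np.round((M.inv()*w).as_rotvec(),3))
E
python3 go.py 0.673,0.168,0.15,-0.16
```

```text
t 1.85 tip [0.5207 0.3051 0.2389] yaw -0.348 F [0.3 0.5 0.2] open 0.12
shift cm [-18.99  -7.71   8.89] turn [ 0.001  0.    -0.188]
```

Request:
carry_out:
  motion: [-4.7, -1.9, 0, 0, 0, 0, -4.7, -1.9, 1, 0, 0, 0, -4.7, -1.9, 4, 0, 0, 0, -4.7, -1.9, 4, 0, 0, 0, 0, 0, 0, 0, 0, -0.18, 0, 0, 0, 0, 0, 0]

```text
clock: 2.6
tool_pos: [0.668, 0.1725, 0.2145]
eef_rot: [0.085, 0.996, 0.0, -0.001]
contact_force: [-0.0, 0.4, 0.3]
opening: 0.002
```

```bash
python3 go.py 0.673,0.168,0.022,-0.16
python3 - <<'E'
from h import *
p=snap('wrist'); save(p,'w1.png'); X=pts(p)
for d in finder.masks_of(p,'bar')[:1]:
    q=X[d['pixels']]; q=q[(q[:,2]>.03)&(q[:,2]<.047)]; print(d['p'],len(q),cv2.minAreaRect((q[:,:2]*1000).astype(np.float32)))
E
```

```text
t 2.6 tip [0.6679 0.1726 0.1505] yaw -0.171 F [-0.   0.4  0.3] open 0.0
shift cm [-0.6  -0.37 12.85] turn [ 0.001 -0.001 -0.011]
0.57 6019 ((628.9860229492188, 148.446533203125), (151.71287536621094, 45.924312591552734), 62.60686492919922)
```

View pics/w1.png

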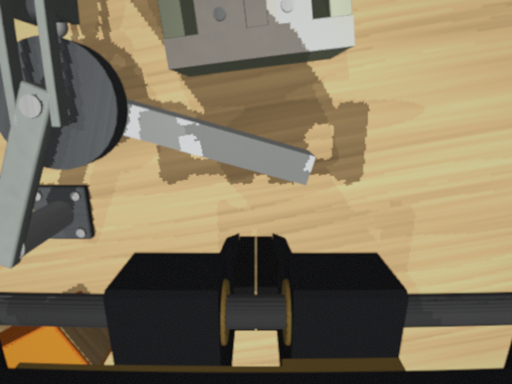

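The wrist view shows the closed fingers at (255,250), beyond the bar's left end at (305,165), so the way down is free. I descend there.

Request:
carry_out:
  motion: [-0.6, -0.4, 3, 0, 0, 0, 0, 0, 4, 0, 0, 0, 0, 0, 4, 0, 0, 0, 0, 0, 1.8, 0, 0, 0, 0, 0, 0, 0, 0, 0]

```text
clock: 3.32
tool_pos: [0.6726, 0.1686, 0.087]
eef_rot: [0.084, 0.996, -0.0, -0.001]
contact_force: [1.1, -0.1, -0.0]
opening: 0.006
```

```bash
python3 go.py 0.6055,0.192,0.022,-0.06 0.6035,0.192,0.022,-0.06
```

```text
t 3.33 tip [0.6726 0.1686 0.023 ] yaw -0.168 F [ 1.1 -0.1 -0. ] open 0.01
shift cm [7.   1.19 0.11] turn [-0.    -0.001 -0.108]
shift cm [7.2  1.15 0.11] turn [-0.    -0.001 -0.108]
```

Pull slowly towards the robot, about 1 cm per row.

Request:
carry_out:
  motion: [1.2, 0.2, 0, 0, 0, 0, 1.2, 0.2, 0, 0, 0, 0, 1, 0.2, 0, 0, 0, -0.05, 1, 0.2, 0, 0, 0, -0.05, 0.8, 0.2, 0, 0, 0, 0, 0.6, 0.1, 0, 0, 0, 0, 0.5, 0, 0, 0, 0, 0, 0, 0, 0, 0, 0, 0]

```text
clock: 4.32
tool_pos: [0.6115, 0.187, 0.0871]
eef_rot: [0.034, 0.999, -0.0, -0.001]
contact_force: [-0.9, -0.5, -0.4]
opening: 0.003
```

```bash
python3 go.py 0.6055,0.192,0.022,-0.06
```

```text
t 4.33 tip [0.6114 0.187  0.0231] yaw -0.067 F [-0.9 -0.5 -0.4] open 0.0
shift cm [0.63 0.46 0.11] turn [-0.001 -0.001 -0.007]
```

Request:
carry_out:
  motion: [0.3, 0, 0, 0, 0, 0, 0.3, 0, 0, 0, 0, 0, 0.2, 0, 0, 0, 0, 0, 0, 0, 0, 0, 0, 0]

```text
clock: 4.82
tool_pos: [0.6058, 0.1875, 0.0874]
eef_rot: [0.034, 0.999, 0.0, 0.002]
contact_force: [5.3, -0.3, -3.0]
opening: 0.004
```

```bash
python3 go.py 0.6055,0.192,0.022,-0.06
cat > ang.py <<'E'
from h import *
b=snap('top'); X=pts(b)
for n,lo,hi in [('bar',.03,.045),('sample_face',.06,.085),('block_centre',.03,.05)]:
    D=finder.masks_of(b,n)
    for d in D[:1 if n!='block_centre' else 3]:
        m=d['pixels']; q=X[m]; q=q[(q[:,2]>lo)&(q[:,2]<hi)]
        if len(q)<20: continue
        if n=='bar':
            k=np.hypot(*(q[:,:2]-[.5766,.0488]).T); q=q[k<.195]
        c,w,a=cv2.minAreaRect((q[:,:2]*1000).astype(np.float32)); c2=q[:,:2].mean(0);v=np.linalg.svd(q[:,:2]-c2,full_matrices=False)[2][0]
        print(n,round(d['p'],2),len(q),np.round(c,1),np.round(w,1),'rect yaw',round(np.radians((a-(90 if w[0]>w[1] else 0)) ),3),'pca',round(np.arctan(-v[0]/v[1]),3))
E
python3 ang.py
```

```text
t 4.83 tip [0.606  0.1875 0.0234] yaw -0.068 F [ 5.3 -0.3 -3. ] open 0.0
shift cm [0.08 0.45 0.14] turn [ 0.001  0.003 -0.008]
bar 0.59 406 [564.3 -18.3] [245.4  41.8] rect yaw -0.035 pca -0.047
sample_face 0.56 26 [552.8 247.3] [26.  9.] rect yaw -1.455 pca -1.431
block_centre 0.9 161 [809.7 -97. ] [ 68.4 182.2] rect yaw 0.325 pca 0.27
block_centre 0.89 798 [ 266.1 -225.8] [133.2  51.6] rect yaw -1.423 pca -1.421
block_centre 0.71 58 [297.3 235.3] [66.8 96.1] rect yaw 0.413 pca 0.86
```

The force rose to 5 N with the finger at the expected x, and the bar reads about -0.05. The bar is seated on the face. I back off, rise and go to the lever.

Request:
carry_out:
  motion: [-1, 0, 0, 0, 0, 0, -1, 0, -2, 0, 0, 0, 0, 0, -5, 0, 0, 0, 0, 0, -5, 0, 0, 0, 0, 0, -3, 0, 0, 0.1, 0, 0, 0, 0, 0, 0]

```text
clock: 5.78
tool_pos: [0.625, 0.1868, 0.2399]
eef_rot: [0.084, 0.996, 0.001, 0.002]
contact_force: [0.9, -0.4, 0.2]
opening: 0.01
```

```bash
python3 ang.py; python3 go.py 0.479,0.065,0.15,-0.163
```

```text
bar 0.77 406 [566.  -17.9] [247.1  38.2] rect yaw -0.033 pca -0.052
sample_face 0.56 60 [526.6 249. ] [14.6 43.4] rect yaw 1.528 pca -1.461
block_centre 0.89 147 [810.3 -95.6] [ 70.9 180.1] rect yaw 0.32 pca 0.253
block_centre 0.88 62 [294.5 241.4] [67.  83.5] rect yaw 0.423 pca -0.273
block_centre 0.79 776 [ 266.1 -225.5] [133.3  50.2] rect yaw -1.423 pca -1.435
t 5.97 tip [0.6229 0.1857 0.1715] yaw -0.167 F [-0.2  0.1  0. ] open 0.0
shift cm [ 12.18 -14.29   2.22] turn [-0.002 -0.003 -0.004]
```

Request:
carry_out:
  motion: [3, -3.6, 0, 0, 0, 0, 3, -3.6, 0, 0, 0, 0, 3, -3.6, 0, 0, 0, 0, 3, -3.6, 0, 0, 0, 0, 0, 0, 0, 0, 0, 0, 0, 0, 0, 0, 0, 0]

```text
clock: 6.72
tool_pos: [0.4823, 0.0649, 0.2368]
eef_rot: [0.084, 0.997, 0.0, -0.0]
contact_force: [-0.2, 0.5, 0.6]
opening: 0.009
```

```bash
python3 - <<'E'
from h import *
b=snap('wrist'); save(b,'w2.png'); X=pts(b)
for d in finder.masks_of(b,'lock')[:1]:
    q=X[d['pixels']]; print(d['p'],d['extent'],np.round(np.nanmin(q,0),3),np.round(np.nanmax(q,0),3))
    t=q[q[:,2]>.11]; print(len(t),np.round(np.nanmedian(t,0),3))
d=finder.masks_of(b,'bar')[0]; q=X[d['pixels']]; q=q[(q[:,2]>.034)&(q[:,2]<.046)]; 
c=q[:,:2].mean(0); v=np.linalg.svd(q[:,:2]-c,full_matrices=False)[2][0]; print('bar',len(q),np.arctan(-v[0]/v[1]))
E
python3 go.py 0.479,0.065,0.135,-0.163 0.455,0.067,0.096,-0.163 0.4395,0.071,0.062,-0.163
```

```text
0.67 [228.5, 164.4, 278.0, 234.4] [ 0.448  0.038 -0.001] [0.529 0.084 0.128]
1418 [0.458 0.068 0.122]
bar 559 -0.11278504246982843
t 6.88 tip [0.4828 0.0655 0.173 ] yaw -0.166 F [ 1.2 -0.2  0.8] open 0.01
shift cm [ 0.37 -0.12  3.8 ] turn [ 0.001  0.    -0.003]
shift cm [ 2.77 -0.32  7.7 ] turn [ 0.001  0.    -0.003]
shift cm [ 4.37 -0.19 11.1 ] turn [ 0.001  0.    -0.003]
```

View pics/w2.png

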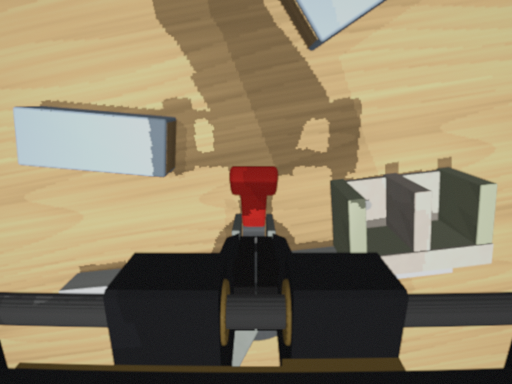

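The wrist view shows the red paddle at (254,180) in line with the fingers. I press it down along its arc.

Request:
carry_out:
  motion: [0.9, -0.1, 4.3, 0, 0, 0, 0.5, 0, 0.9, 0, 0, 0, 0.5, 0, 0.9, 0, 0, 0, 0.5, 0, 0.9, 0, 0, 0, 0.4, 0, 0.9, 0, 0, 0, 0.4, 0, 0.9, 0, 0, 0, 0.4, 0, 0.9, 0, 0, 0, 0.4, 0, 0.9, 0, 0, 0]

```text
clock: 7.88
tool_pos: [0.443, 0.0702, 0.1314]
eef_rot: [0.084, 0.996, 0.0, 0.001]
contact_force: [-1.0, -0.4, 1.3]
opening: 0.004
```

```bash
python3 go.py 0.4395,0.071,0.062,-0.163
```

```text
t 7.88 tip [0.4431 0.0703 0.0674] yaw -0.168 F [-1.  -0.4  1.3] open 0.0
shift cm [0.37 0.01 0.54] turn [ 0.001  0.002 -0.005]
```

Request:
carry_out:
  motion: [0.1, 0, 0.3, 0, 0, 0, 0.1, 0, 0.3, 0, 0, 0, 0, 0, 0.2, 0, 0, 0, 0, 0, 0, 0, 0, 0]

```text
clock: 8.38
tool_pos: [0.4401, 0.0702, 0.1256]
eef_rot: [0.084, 0.996, 0.0, 0.001]
contact_force: [-3.1, 1.3, 30.6]
opening: 0.001
```

```bash
python3 go.py 0.4395,0.071,0.060,-0.163
```

```text
t 8.38 tip [0.4403 0.0702 0.0616] yaw -0.168 F [-3.1  1.3 30.6] open 0.0
shift cm [0.09 0.07 0.16] turn [ 0.     0.002 -0.005]
```

30 N against the stop means the lever is down. I lift off and look at the lever, bar and block.

Request:
carry_out:
  motion: [0, 0, -4, 0, 0, 0, 1, 0, -5, 0, 0, 0, 3, -4, 0, 0, 0, 0, 3, -4, 0, 0, 0, 0.1, 0, 0, 0, 0, 0, 0]
  hand: 6

```text
clock: 9.0
tool_pos: [0.354, 0.0005, 0.2136]
eef_rot: [0.136, 0.991, -0.002, -0.002]
contact_force: [0.1, 0.4, -1.1]
opening: 0.552
```

```bash
cat > w.py <<'E'
from h import *
import sys
b=snap('wrist'); save(b,sys.argv[1]+'.png'); X=pts(b)
for n,lo,hi in [('lock',.02,.15),('bar',.034,.046),('block_centre',.034,.046)]:
  for d in finder.masks_of(b,n)[:2]:
    q=X[d['pixels']]; q=q[(q[:,2]>lo)&(q[:,2]<hi)]
    if len(q)<30: continue
    c,w,a=cv2.minAreaRect((q[:,:2]*1000).astype(np.float32)); v=np.linalg.svd(q[:,:2]-q[:,:2].mean(0),full_matrices=False)[2][0]
    print(n,round(d['p'],2),len(q),'c',np.round(c,1),np.round(w,1),round(a,1),'z',np.round(np.percentile(q[:,2],[5,95]),3),'yaw',round(np.arctan(-v[0]/v[1]),3))
E
python3 w.py w3; python3 go.py 0.38,-0.055,0.08,-0.27
```

```text
lock 0.82 326 c [428.3  73.7] [21.4 14.6] 27.7 z [0.055 0.063] yaw -1.083
block_centre 0.71 1201 c [ 309.8 -197.5] [28.  62.8] 64.4 z [0.035 0.041] yaw 1.267
block_centre 0.64 987 c [304.3 152. ] [ 56.3 139.2] 52.1 z [0.035 0.045] yaw 0.699
t 9.2 tip [0.3593 0.004  0.1492] yaw -0.266 F [-0.2  1.1  0.2] open 0.68
shift cm [-3.54 -5.16  6.92] turn [0.002 0.002 0.004]
```

View pics/w3.png

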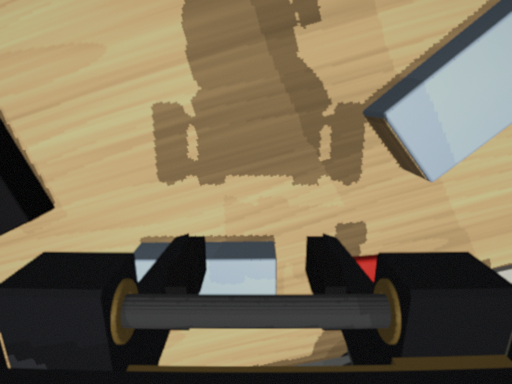

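The lever paddle reads z 0.055–0.063, so it is level and locked. The wrist view shows the small block at (205,265), under and ahead of the fingers, with free bench behind it. I go down behind the block with the fingers spread 60 mm.

Request:
carry_out:
  motion: [-1.5, -2.6, 0, 0, 0, 0, -1.5, -2.5, 0, 0, 0, 0, 0, 0, 3, 0, 0, 0, 0, 0, 3.5, 0, 0, 0, 0, 0, 0, 0, 0, 0]

```text
clock: 9.82
tool_pos: [0.377, -0.0561, 0.1728]
eef_rot: [0.132, 0.991, -0.004, 0.001]
contact_force: [-0.5, 0.7, 0.1]
opening: 0.679
```

```bash
python3 go.py 0.379,-0.055,0.012,-0.27;python3 w.py w4
```

```text
t 9.82 tip [ 0.377  -0.0567  0.1088] yaw -0.265 F [-0.5  0.7  0.1] open 0.68
shift cm [-0.12  0.29  9.68] turn [-0.008  0.003  0.005]
lock 0.9 1000 c [429.3  72. ] [29.4 13. ] 81.4 z [0.055 0.063] yaw -0.17
block_centre 0.96 7719 c [420.4 -64.7] [120.1  47.5] 75.2 z [0.038 0.041] yaw -0.256
block_centre 0.91 874 c [333.5 114.5] [21.  53.6] 86.1 z [0.035 0.045] yaw -1.399
```

View pics/w4.png

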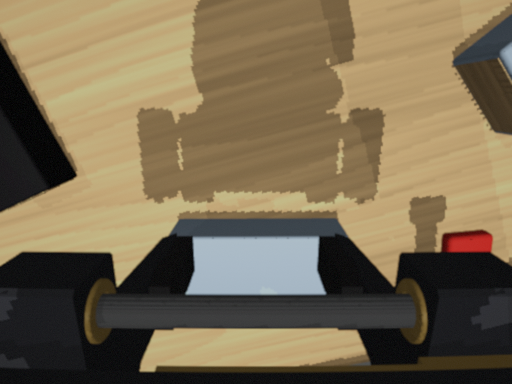

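The block's near edge is at about row 235, with roughly 12 mm of clearance to the fingers. The block is centred between them. I descend to the bench.

Request:
carry_out:
  motion: [0, 0.2, 2, 0, 0, 0, 0, 0, 2, 0, 0, 0, 0, 0, 2, 0, 0, 0, 0, 0, 2, 0, 0, 0, 0, 0, 1.4, 0, 0, 0, 0, 0, 0, 0, 0, 0]

```text
clock: 10.78
tool_pos: [0.3712, -0.0595, 0.1071]
eef_rot: [0.133, 0.991, -0.01, -0.011]
contact_force: [-0.2, 0.2, -0.2]
opening: 0.684
```

```bash
python3 go.py 0.379,-0.055,0.014,-0.27
```

```text
t 10.78 tip [ 0.3696 -0.0606  0.0432] yaw -0.267 F [-0.2  0.2 -0.2] open 0.68
shift cm [-0.81  0.85  2.88] turn [-0.023 -0.019  0.003]
```

Request:
carry_out:
  motion: [-0.6, 0.6, 1, 0, 0, 0, 0, 0, 1, 0, 0, 0, 0, 0, 0.8, 0, 0, 0, 0, 0, 0, 0, 0, 0, 0, 0, 0, 0, 0, 0]

```text
clock: 11.4
tool_pos: [0.3779, -0.0558, 0.0792]
eef_rot: [0.133, 0.991, -0.011, -0.011]
contact_force: [0.9, -0.0, -0.7]
opening: 0.679
```

```bash
python3 go.py 0.379,-0.055,0.014,-0.27; python3 -c "
from h import *
print(np.round(monitor.get_state()['q'],2))"
```

```text
t 11.4 tip [ 0.3763 -0.057   0.0152] yaw -0.266 F [ 0.9 -0.  -0.7] open 0.68
shift cm [-0.21  0.26  0.11] turn [-0.024 -0.019  0.004]
[ 0.28  0.96 -0.44  2.39  1.91  0.4  -0.63]
```

Now I fix the small tilt, then push forward while turning the block towards the bar's yaw.

Request:
carry_out:
  motion: [0, 0.2, 0, -0.02, -0.02, 0, -1, 0.2, 0, 0, 0, 0, -1.2, 0.2, 0, 0, 0, 0, -1.2, 0.2, 0, 0, 0, -0.03, -1.2, 0.1, 0, 0, 0, -0.03, -1.2, 0.1, 0, 0, 0, -0.03, -1.2, 0, 0, 0, 0, -0.03, -1.2, 0, 0, 0, 0, -0.03]

```text
clock: 12.4
tool_pos: [0.459, -0.0642, 0.0794]
eef_rot: [0.059, 0.998, -0.004, 0.002]
contact_force: [-1.3, -0.6, -0.1]
opening: 0.681
```

```bash
python3 go.py 0.485,-0.0685,0.014,-0.053 0.4992,-0.0692,0.014,-0.053; python3 w.py w5
```

```text
t 12.4 tip [ 0.4592 -0.0648  0.0154] yaw -0.119 F [-1.3 -0.6 -0.1] open 0.68
shift cm [-2.61 -0.06  0.16] turn [-0.008  0.004 -0.066]
shift cm [-4.03  0.04  0.16] turn [-0.008  0.004 -0.066]
lock 0.38 10494 c [467.9 -74.1] [119.   74.6] 85.6 z [0.023 0.041] yaw -0.117
block_centre 0.65 7986 c [486.3 -68.6] [105.1  38.7] 85.6 z [0.039 0.041] yaw -0.103
```

View pics/w5.png

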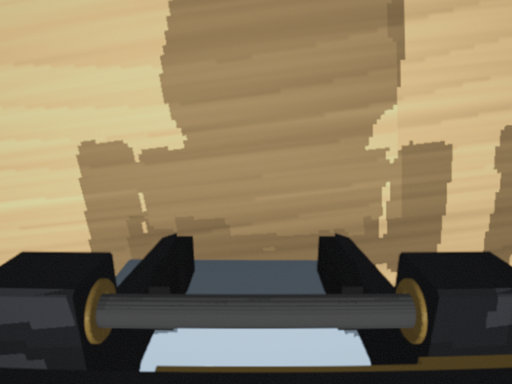

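The block (row 260 onward) sits against both fingers. I continue to just short of the bar.

Request:
carry_out:
  motion: [-0.9, 0, 0, 0, 0, -0.03, -0.9, 0, 0, 0, 0, -0.03, -0.7, 0, 0, 0, 0, 0, -0.4, 0, 0, 0, 0, 0, -0.3, 0, 0, 0, 0, 0, 0, 0, 0, 0, 0, 0]

```text
clock: 13.35
tool_pos: [0.4913, -0.0669, 0.0792]
eef_rot: [0.031, 1.0, -0.003, 0.002]
contact_force: [-0.4, -0.0, -0.5]
opening: 0.68
```

```bash
python3 go.py 0.4992,-0.0692,0.014,-0.053
```

```text
t 13.35 tip [ 0.4915 -0.0673  0.0152] yaw -0.062 F [-0.4 -0.  -0.5] open 0.68
shift cm [-0.77 -0.14  0.12] turn [-0.006  0.004 -0.009]
```

Request:
carry_out:
  motion: [-0.3, 0, 0, 0, 0, -0.01, -0.2, 0, 0, 0, 0, 0, -0.1, 0, 0, 0, 0, 0, 0, 0, 0, 0, 0, 0]

```text
clock: 13.85
tool_pos: [0.4971, -0.0672, 0.0792]
eef_rot: [0.026, 1.0, -0.003, 0.002]
contact_force: [-0.5, -0.0, -1.0]
opening: 0.683
```

```bash
python3 go.py 0.4992,-0.0692,0.014,-0.053
```

```text
t 13.85 tip [ 0.4974 -0.0676  0.0152] yaw -0.052 F [-0.5 -0.  -1. ] open 0.68
shift cm [-0.19 -0.15  0.12] turn [-0.005  0.004  0.001]
```

Request:
carry_out:
  motion: [-0.2, 0, 0, 0, 0, 0, -0.1, 0, 0, 0, 0, 0, 0, 0, 0, 0, 0, 0]

```text
clock: 14.22
tool_pos: [0.4978, -0.0673, 0.0792]
eef_rot: [0.025, 1.0, -0.003, -0.0]
contact_force: [-7.0, 1.1, 5.4]
opening: 0.681
```

```bash
python3 go.py 0.4992,-0.0692,0.014,-0.053
```

```text
t 14.22 tip [ 0.4978 -0.0677  0.0152] yaw -0.051 F [-7.   1.1  5.4] open 0.68
shift cm [-0.15 -0.14  0.12] turn [-0.006 -0.     0.002]
```

Contact with the bar at 7 N. One slight press more to square the block, then I back off and look.

Request:
carry_out:
  motion: [-0.1, 0, 0, 0, 0, 0, 0, 0, 0, 0, 0, 0, 1, 0, 0, 0, 0, 0, 2, 0, 0, 0, 0, 0, 0, 0, -4, 0, 0, 0, 2, 0, -5, 0, 0, 0, 4, 0, -4, 0, 0, 0, 0, 0, 0, 0, 0, 0]

```text
clock: 15.22
tool_pos: [0.4093, -0.0625, 0.2111]
eef_rot: [0.025, 1.0, -0.004, 0.003]
contact_force: [0.6, 0.8, 0.2]
opening: 0.683
```

```bash
python3 go.py 0.4,-0.25,0.2,-0.053; python3 w.py w6; python3 ang.py
```

```text
t 15.22 tip [ 0.4096 -0.0629  0.1471] yaw -0.051 F [0.6 0.8 0.2] open 0.68
shift cm [ -0.02 -18.77  -5.16] turn [-0.007  0.006  0.002]
lock 0.56 1563 c [441.9  69.9] [29.6 37. ] 79.3 z [0.056 0.063] yaw 1.369
bar 0.97 3132 c [567.8 -62.7] [ 37.8 159.3] 2.7 z [0.039 0.041] yaw -0.038
block_centre 0.89 2400 c [548.2 -74.5] [130.   21.8] 87.4 z [0.039 0.041] yaw -0.049
block_centre 0.88 943 c [341.7 118.4] [70.6 26.2] 1.7 z [0.035 0.046] yaw -1.257
bar 0.75 649 [569.3  48.1] [378.4  38.9] rect yaw -0.057 pca -0.056
sample_face 0.81 542 [537.4 195.2] [120.5  70.1] rect yaw -0.051 pca -0.054
block_centre 0.82 122 [313.2 199.7] [ 67.2 178.1] rect yaw 0.423 pca 0.408
block_centre 0.68 719 [533.5 -72.7] [130.5  50.2] rect yaw -0.047 pca -0.032
```

Run:
```python
from h import *
b=snap('top'); save(b,'fin.png',(165,145,325,275),4); X=pts(b)
for n in ['glue','tin','screwdriver']:
    print(n,np.round(np.nanmedian(X[finder.masks_of(b,n)[0]['pixels']],0),3))
```

```text
glue [0.439 0.366 0.101]
tin [ 0.426 -0.342  0.079]
screwdriver [ 0.612 -0.327  0.023]
```

View pics/fin.png

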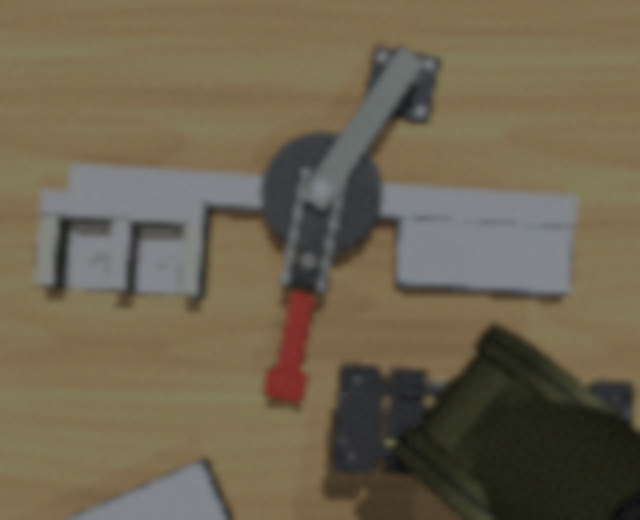

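The final view shows the bar flat on the cabinet at (140,190) and the lever level at (287,385). The block is flush on the bar's right half at (485,255), and the gripper is clear.

```bash
python3 -c "
from plant import workorder
print(workorder.finish_job())"
```

```text
the job is handed in; nothing more can be done
None
```

The job is done and handed in at about 15 s of the 59 s allowed. `finish_job` reports no verdict, so the results below are my own last camera checks. I swung the bar on to the cabinet face, pressed the red lever down to its stop, and pushed the small light-blue block on to the bar's right half.

| Check | Last reading | Limit |
|---|---|---|
| Bar against cabinet face | yaw -0.056 against -0.053 rad | 0.045 rad apart |
| Red lever | paddle top at z 56–63 mm, so level; about 30 N felt at the stop; joint angle not read directly | 0.82 rad or more |
| Block centre in the bar frame, x | about -36 mm | -42 to -32 mm |
| Block centre in the bar frame, y | about -124 mm | -180 to -60 mm |
| Block angle to the bar | about 0.01 rad (a rougher axis fit of the top view gave 0.02) | 0.05 rad |
| Bottle, tin and screwdriver | within 3 mm of where they started | 30 mm |
| Gripper | clear of everything | touching nothing |

Two readings disagreed along the way. A wrist reading just before the lever press gave the bar's yaw as -0.11 rad, but the gripper partly hid the bar and the top camera read about -0.05. While the arm blocked the top view, its block and cabinet readings were also unreliable; they agreed again once the view was clear.

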